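# Hold the bag clip open over the recipe card

### The job

I want to slip my shopping list in behind the larger of the two recipe cards: squeeze the handles of the bag clip on the tray's front rim so that it spreads, lift it off spread, and hold it wide open over the middle of that card's top edge, with one jaw on each side of the card and the edge about half way up into the mouth. Do not let the clip rest on, pinch or push the card, and finish while you are still holding it there squeezed open; leave the two card stands, the mug, the spice jar and the marker where they are.

Things in the scene. Friction and masses are not known exactly. Their poses are not given: they have to be found in the camera images.
- tray: Fixed beech tray, 270 (x) by 400 (y) mm; origin at the centre of its underside, z up, front long side at -x. Its front rim, on which the clip is parked, is an upright board along y, 10 mm thick, 32 mm high, mid-plane at tray x = -130 mm. Things up to 140 mm high stand on its back half, and a 105 mm dropper bottle at tray (-10, -150) mm; two teaspoons lie in its middle.
- clip: Grey bag clip, 45 g: two levers on a sprung pin. Origin mid-pin, x along the pin, z up to the handles, y across. Parked upright on the rim: pin along it, 54 mm above the worktop. Jaws 50 mm wide (x), reach 42.5 mm below the pin. Handles 30 mm wide (x), round at the top, 3 to 40 mm above the pin, 40 mm apart outside at the top when parked; fully squeezed they stand parallel, 26 mm over the outside.
- clip_jaw (a joint): Opening angle between the clip's levers: -0.25 shut, 0 as parked (10 mm between the lips), 0.36 fully open, at a stop (23 mm between the lips, handles parallel). A spring closes it: squeezing 24 mm above the pin takes 6 N to leave the parked opening and 12 N to open fully; grip with 20 to 30 N. Each lever turns by half the angle.
- jaw_tip_a (a point): On the lever at the clip's +y side: middle of the inner face of its jaw's lip, 38 mm below the pin (the lip reaches 4.5 mm lower).
- jaw_tip_b (a point): The same point on the -y jaw.
- card_stand: The larger recipe card in a slotted dark wooden block, one loose piece, 0.45 kg. Card 148 mm wide (along y), 3 mm thick (along x), top edge 118 mm above the worktop; block 40 (x) by 110 (y) by 22 mm. Origin at the centre of the underside, z up, ruled side to -x. The two stands may stand in either order on the left of the worktop.
- card_top (a point): Middle of the larger card's top edge, 118 mm above the stand's underside; axes as the stand: y along the edge, x across the card, z up.
- small_stand: Not to be moved. The smaller card in its block, loose: card 100 mm wide (y), 3 mm thick, top 82 mm above the worktop; block 40 by 74 by 22 mm; origin at the centre of the underside.
- cream_mug: Not to be moved. Cream mug, 90 x 120 x 94 mm, upright; origin at the centre of its underside.
- spice_jar: Not to be moved. Square spice jar, 40 x 40 x 106 mm, upright; origin at the centre of its underside.
- marker: Not to be moved. Marker pen lying near the front edge, 17 x 135 x 16 mm, long along its y; origin at the centre of its underside.
Things that resemble listed ones, but are neither listed nor needed, are in the scene too. Leave any purple or red look-alike of the clip alone. What is shaped like the card_stand but pink is not meant.

How it is judged:
On the way, in this order (a step that is already met when the one before it is completed fails the run):
1. the clip's handles are squeezed and it spreads while it is still over the tray's rim (value of joint clip_jaw above 0.12 rad and contact force between the fingers and clip above 4 N and distance of clip from where it was at the start of the episode below 0.015 m), for 0.1 s.
2. the clip, held spread, is lifted clear of the tray (value of joint clip_jaw above 0.12 rad and contact force between the fingers and clip above 4 N and z of clip in the frame of tray above 0.085 m), for 0.1 s.
At the end, for the whole second after the job is handed in: Fingers hold the clip open (clip_jaw > 0.22) and still; jaw tips on opposite sides of the larger card, > 2.5 mm from its mid-plane, 8 to 34 mm below its top edge, within 22 mm of its middle, pin parallel to it within 0.25 rad; under 0.2 N on the stand, which is upright and moved < 20 mm (value of joint clip_jaw above 0.22 rad and contact force between the fingers and clip above 4 N and contact force between clip and card_stand below 0.2 N and ((x of jaw_tip_a in the frame of card_top above 0.0025 m and x of jaw_tip_b in the frame of card_top below -0.0025 m) or (x of jaw_tip_b in the frame of card_top above 0.0025 m and x of jaw_tip_a in the frame of card_top below -0.0025 m)) and z of jaw_tip_a in the frame of card_top between -0.034 and -0.008 m and z of jaw_tip_b in the frame of card_top between -0.034 and -0.008 m and y of jaw_tip_a in the frame of card_top between -0.022 and 0.022 m and y of jaw_tip_b in the frame of card_top between -0.022 and 0.022 m and angle between the x axis of clip and the y axis of card_stand, either way round below 0.25 rad and linear speed of clip below 0.03 m/s and distance of card_stand from where it was at the start of the episode below 0.02 m and angle between card_stand's own z axis and vertical below 0.06 rad); the arm keeps its last pose, push and grip.
It fails at once if the larger card's stand is pushed more than 20 mm or tipped (distance of card_stand from where it was at the start of the episode above 0.02 m or angle between card_stand's own z axis and vertical above 0.2 rad).
It fails at once if the smaller card's stand, mug, spice jar or marker is moved more than 30 mm (distance of any of small_stand, cream_mug, spice_jar, marker from where it was at the start of the episode above 0.03 m).
It also fails if it takes over 35 s, if anything falls off the work surface, if the arm or the gripper's body presses on something with over 40 N, if the wrist force passes 120 N, or if a joint passes its speed limit or range.

### The arm

A 6-joint arm with a two-finger parallel gripper is mounted at the origin on a cart in front of the work surface, level with it; the furniture and walls round the work are solid. World frame = base frame: x ahead of the robot, y to its left, z up, the work surface at z = 0. Lengths are in m, angles in rad, forces in N, time in s.
With the tool pointing down it reaches from about 0.375 to 0.9 m from the base axis. Payload 3.1 kg.
Tool frame: the origin (TCP) lies where the fingers leave the gripper's body, on its centre line; the fingertips stand 70 mm ahead of it and the grasp point (between the pads) lies 51 mm ahead of it; z points along the fingers, y is the line along which they close (so a half turn about z gives the same grasp; the last joint's range is limited). The gripper opens to 87 mm and grips with 3 to 60 N. Pads are 19 mm wide; open, the fingers measure 117 mm over their backs; the gripper's body (75 mm by 190 mm) begins 51 mm behind the grasp point.
Start: joints at [-1.472, 0.527, 1.433, -0, 1.181, -0.178], TCP at [0.171, -0.601, 0.292] pointing down, gripper open.
Joint ranges: [-3.08, 3.08], [-0.75, 2.2], [0.22, 2.44], [-1.43, 4.57], [0, 2.65], [-2.85, 2.85]. Speed limits (rad/s): [2.79, 2.79, 3.14, 3.14, 3.14, 3.14].

### API

Orientations are given as a unit quaternion [x, y, z, w].
In Python, from rig import robot gives the robot as it stands.
- The arm moves only by the tool send_rows, never from a script. Its argument "deltas" is text: rows parted by semicolons, each of 7 numbers parted by spaces: the shift along the tool's x, y, z in mm, then the turn, a rotation vector about the tool's x, y, z in degrees, then the opening, from 0 (shut) to 1 (fully open). A call has 1 to 10 rows; each row shifts and turns the commanded pose from where the row before left it, along the tool's axes as they then stand; what a row does not reach is not made up. A row lasts 1/8 s, in which the tool goes at most 62.5 mm and 10.7 degrees, less where a joint would pass 70% of its speed; a pose out of reach is approached as far as the arm can. A call is refused whole if a number of a shift passes 62.5 or a number of a turn 10.7, either way. A call with a gripper value outside its range is refused whole. The fingers move at their own pace and stop on an object; "newtons" is the grip in N (left out, the last holds). Time passes only in rows, so rows that do not move let the fingers close. It gives the time, the measured TCP pose, the force, the opening and the grip force at its end, in the units of the state.
- robot.get_obs(): the state, without advancing time (a new reading comes with each control period).
- robot.camera(name): name is "scene" or "top"; returns a dict with "image" (420x560x3 uint8, red, green, blue), "depth" (420x560 float32, m along the optical axis (not along the pixel's ray), 0 where there is no reading), "fovy" (degrees; the focal length in pixels is half the picture's height over the tangent of half this angle, whatever the lens; pixels are square), "cx", "cy" (the principal point, pixels), "rvec" (rotation vector, rad) and "tvec" (3), from world to camera coordinates, as OpenCV has them. Camera axes: x right, y down, z forward; pixel columns grow to the right and rows downward; lengths in m; the calibration is good to about 2 mm. A picture is of the moment at which its call begins.
- robot.hand_in(): hands the job in; it is judged then, once.
Trained networks look in the newest picture that a camera, given by its name, has taken for a name from the list of things; names that differ only in an ending like _2 or _b are one class to them, and where a whole thing is asked for, a point or a joint stands for the part that bears it (a point fixed in the world has none). Each returns a list of dicts, best first, with "p" (0 to 1); they miss things now and then, are a little off and sometimes report something else, mostly with a low value. They report only what shows in the picture. A call takes as long as a camera call. They do not tell look-alikes from the thing itself.
- robot.find_in(camera, thing): "box" ([left, top, right, bottom] in pixels, round what is visible of it).
- robot.cut_out(camera, thing): "region" (420x560 bool, what is visible of it) and "box" ([left, top, right, bottom] in pixels, round what is visible of it).
The state is a dict: "time": time; "q": joint angles; "joint_velocities": joint speeds; "joint_torque": joint torques, N m; "position": TCP position; "tool_rot": TCP orientation; "ft_force": force on the tool from outside, world axes, zero at the start; "moment": the same for the moment, N m; "grip_width": finger opening in m; "grip_force": force on a finger pad.
Only numpy, scipy, OpenCV 4.12 (cv2) and the standard library are available. Lean on these libraries where they do the work, as an engineer would, in place of code of your own. Each camera call takes 0.05 s, during which the arm holds its last target. There are 200 camera calls.

## Working session

There is one attempt and no reset: what is moved stays moved. The work goes in short steps, Python scripts to look and compute and a tool call to move; the robot and the scene stay as the last step left them, time stands still between calls to the robot, and variables do not carry over. Pictures are saved under pics/ and viewed, at most 10 in all, crops included, and the job is handed in when it is done.

Besides the shell and the picture viewer there is one more tool, called after ">>>" in YAML: its name, and indented under it one key for each argument. send_rows: Moves the arm, as the interface text tells. Its arguments: {"type":"object","properties":{"deltas":{"type":"string"},"newtons":{"type":"number"}},"required":["deltas"]}

```bash
mkdir -p pics; cat > h.py <<'E'
import numpy as np, cv2
from rig import robot
from scipy.spatial.transform import Rotation as R
def cam(n):
    c=robot.camera(n); d=c["depth"]; H,W=d.shape
    f=H/2/np.tan(np.radians(c["fovy"])/2)
    v,u=np.mgrid[:H,:W]
    P=np.stack([(u-c["cx"])/f*d,(v-c["cy"])/f*d,d],-1)
    M=R.from_rotvec(np.ravel(c["rvec"])).as_matrix()
    c["P"]=(P-np.ravel(c["tvec"]))@M; c["P"][d==0]=np.nan
    return c
def save(n,im): cv2.imwrite("pics/"+n,im[...,::-1])
E
python3 - <<'E'
from h import *
np.set_printoptions(precision=3,suppress=True)
for n in ["scene","top"]:
    c=cam(n); save(n+".png",c["image"]); np.savez(n+".npz",P=c["P"],im=c["image"])
    for t in ["clip","card_stand","small_stand","tray","cream_mug","spice_jar","marker"]:
        for r in robot.cut_out(n,t)[:3]:
            p=c["P"][r["region"]]; p=p[~np.isnan(p[:,0])]
            col=np.median(c["image"][r["region"]],0)
            print(n,t,round(r["p"],2),np.array(r["box"]).round(),np.percentile(p,[2,50,98],axis=0).ravel(),col)
print(robot.get_obs())
E
```

```text
scene clip 0.81 [166. 276. 188. 305.] [ 0.378 -0.326 -0.     0.411 -0.305  0.042  0.432 -0.281  0.08 ] [121.  39.  37.]
scene clip 0.75 [192. 253. 208. 283.] [ 0.396 -0.231 -0.001  0.425 -0.212  0.04   0.444 -0.194  0.078] [76. 44. 87.]
scene clip 0.62 [208. 278. 228. 304.] [ 0.494 -0.286  0.017  0.51  -0.266  0.056  0.529 -0.236  0.091] [82. 82. 79.]
scene card_stand 0.89 [309. 115. 328. 157.] [0.497 0.311 0.001 0.538 0.358 0.025 0.569 0.436 0.12 ] [115.  79.  56.]
scene card_stand 0.83 [257. 110. 279. 159.] [0.35  0.251 0.001 0.394 0.292 0.026 0.427 0.364 0.12 ] [171. 107. 114.]
scene small_stand 0.86 [273. 160. 298. 189.] [0.486 0.145 0.01  0.511 0.184 0.039 0.534 0.231 0.083] [143. 135. 123.]
scene small_stand 0.7 [321. 212. 337. 246.] [0.688 0.014 0.004 0.71  0.021 0.075 0.727 0.053 0.111] [150. 118.  97.]
scene small_stand 0.55 [200. 195. 238. 206.] [ 0.311 -0.011 -0.001  0.354  0.026  0.013  0.403  0.062  0.021] [162. 152. 134.]
scene tray 0.83 [187. 239. 334. 405.] [ 0.504 -0.463  0.003  0.651 -0.281  0.012  0.779 -0.07   0.138] [212. 171. 127.]
scene cream_mug 0.82 [331. 185
[... 1270 characters left out ...]
spice_jar 0.89 [267. 136. 283. 155.] [0.684 0.015 0.002 0.694 0.034 0.103 0.723 0.053 0.109] [191. 115.  77.]
top marker 0.5 [265. 258. 297. 294.] [ 0.304 -0.011  0.007  0.351  0.026  0.014  0.404  0.066  0.019] [229. 220. 192.]
{'time': 0.8, 'q': array([-1.472,  0.527,  1.433, -0.   ,  1.181, -0.178]), 'joint_velocities': array([-0.001,  0.   ,  0.001, -0.   ,  0.   , -0.001]), 'joint_torque': array([ -0.001, -43.995, -17.698,   0.063,   0.05 ,  -0.   ]), 'position': array([ 0.171, -0.601,  0.292]), 'tool_rot': array([ 0.99 ,  0.138, -0.   ,  0.   ]), 'ft_force': array([-0.141, -0.82 , -1.264]), 'moment': array([ 0.011,  0.047, -0.011]), 'grip_force': 0.0, 'grip_width': 0.08656081097393163}
```

```bash
ls pics
```

```text
scene.png
top.png
```

```bash
python3 - <<'E'
from h import *
np.set_printoptions(precision=4,suppress=True)
def line(p):
    m=p.mean(0); w,v=np.linalg.eigh(np.cov((p-m).T)); d=v[:,1]; s=(p-m)@d; t=(p-m)@v[:,0]
    return m,"mid",m+d*(s.min()+s.max())/2,"yaw",np.degrees(np.arctan2(d[1],d[0])),"len",np.ptp(s),"thick",np.percentile(t,[2,98]),len(p)
for n in ["scene","top"]:
    z=np.load(n+".npz"); P=z["P"]; x,y,h=P[...,0],P[...,1],P[...,2]
    b=lambda x0,x1,y0,y1,z0,z1:(x>x0)&(x<x1)&(y>y0)&(y<y1)&(h>z0)&(h<z1)
    print(n,"card",*line(P[b(.46,.6,.28,.47,.109,.127)][:,:2]))
    print("cardface",*line(P[b(.46,.6,.28,.47,.04,.127)][:,:2]))
    print("rim",*line(P[b(.48,.55,-.48,-.05,.02,.036)][:,:2]))
    q=P[b(.47,.56,-.32,-.2,.045,.105)]; print("clip",*line(q[:,:2]),q.min(0),q.max(0))
    q=q[q[:,2]>.08];print("top part",q[np.argsort(q[:,0])])
    # tall things near clip
    for r in [(.45,.62)]:
        q=P[b(.44,.62,-.48,-.08,.05,.2)]; k=np.round(q/.02).astype(int); print(np.unique(k[:,:2],axis=0).tolist())
im=np.load("scene.npz")["im"];a=cv2.resize(im[100:330,150:390],None,fx=3,fy=2.6);save("s2.png",a)
im=np.load("top.npz")["im"];a=cv2.resize(im[100:300,100:470],None,fx=2.1,fy=2.1);save("t2.png",a)
E
```

```text
scene card [0.5323 0.3722] mid [0.531  0.3749] yaw 116.1806539564445 len 0.14963231197638596 thick [-0.0016  0.0013] 44
cardface [0.5351 0.3654] mid [0.5306 0.3747] yaw 116.31209905780734 len 0.14963162015216652 thick [-0.0021  0.0012] 138
rim [ 0.5178 -0.2788] mid [ 0.5179 -0.2794] yaw 96.10343822738484 len 0.3975717093478197 thick [-0.0413  0.0155] 699
clip [ 0.508  -0.2637] mid [ 0.5085 -0.2641] yaw 140.36010402253794 len 0.05187151304795651 thick [-0.0249  0.0181] 225 [ 0.4885 -0.2875  0.0452] [ 0.5317 -0.2357  0.0957]
top part [[ 0.4885 -0.2613  0.0848]
 [ 0.4902 -0.2531  0.088 ]
 [ 0.4906 -0.2583  0.0912]
 [ 0.4915 -0.2509  0.0855]
 [ 0.4918 -0.2606  0.0907]
 [ 0.4932 -0.2687  0.0895]
 [ 0.4932 -0.2577  0.0921]
 [ 0.4934 -0.254   0.0866]
 [ 0.4935 -0.255   0.0833]
 [ 0.4935 -0.2635  0.0914]
 [ 0.4942 -0.2511  0.0828]
 [ 0.4943 -0.2692  0.0957]
 [ 0.4946 -0.2657  0.0907]
 [ 0.4947 -0.2713  0.0897]
 [ 0.4949 -0.2614  0.0891]
 [ 0.495  -0.2607  0.0929]
 [ 0.495  -0.2633  0.0825]
 [ 0.4955 -0.2584  0.085 ]
 [ 0.4956 -0.2631  0.0873]
 [ 0.4958 -0.2735  0.0889]
 [ 0.4958 -0.2596  0.0
[... 1967 characters left out ...]
-0.2771  0.0808]
 [ 0.4938 -0.2612  0.081 ]
 [ 0.4939 -0.2588  0.08  ]
 [ 0.5205 -0.2494  0.0804]
 [ 0.5221 -0.2547  0.0909]
 [ 0.5222 -0.2523  0.0902]
 [ 0.5224 -0.2501  0.0886]
 [ 0.5227 -0.248   0.0864]
 [ 0.5227 -0.2594  0.0832]
 [ 0.5229 -0.2459  0.0842]
 [ 0.5245 -0.2656  0.0899]
 [ 0.5246 -0.2573  0.0915]
 [ 0.5247 -0.2632  0.0894]
 [ 0.5247 -0.2604  0.0898]
 [ 0.5247 -0.2549  0.0907]
 [ 0.525  -0.2528  0.0887]
 [ 0.5251 -0.2701  0.0833]
 [ 0.5252 -0.2507  0.0868]
 [ 0.5272 -0.2657  0.0901]
 [ 0.5273 -0.2632  0.0895]
 [ 0.5274 -0.2609  0.0883]
 [ 0.5275 -0.2582  0.0888]
 [ 0.5275 -0.2697  0.0852]]
[[24, -13], [24, -12], [25, -14], [25, -13], [25, -12], [26, -14], [26, -13], [26, -12]]
```

View pics/s2.png

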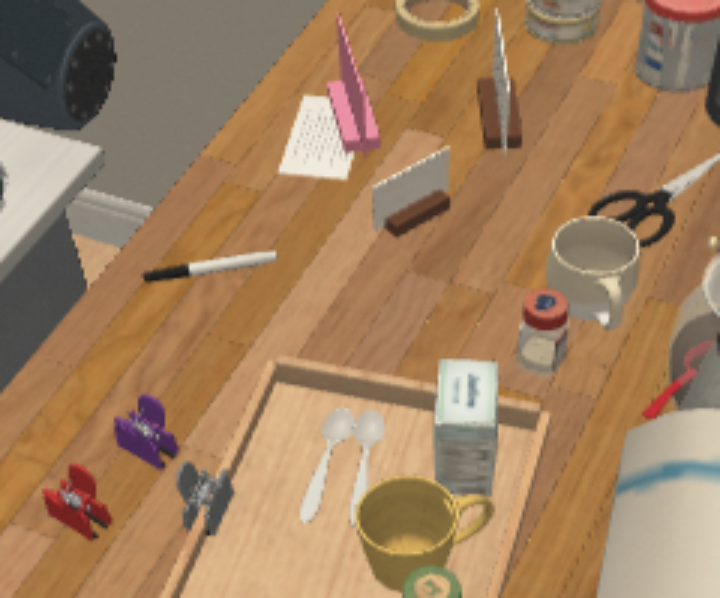

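View pics/t2.png

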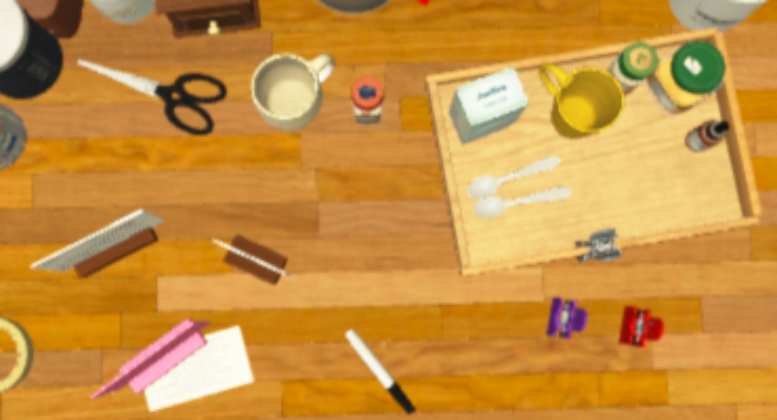

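```bash
cat >> h.py <<'E'
def plan(target, yaw, o=None):
    """shift in tool axes (mm) at present attitude, then turn about tool z for tool-y at yaw"""
    o=o or robot.get_obs(); M=R.from_quat(o["tool_rot"]).as_matrix()
    y=np.degrees(np.arctan2(M[1,1],M[0,1])); t=-(yaw-y)
    M2=M@R.from_rotvec([0,0,np.radians(t)]).as_matrix(); d=(np.array(target)-o["position"])*1e3
    print("pos",o["position"].round(4),"tooly",y.round(2),"tilt",M[:,2].round(4),"turn",t.round(2),"shift now",(M.T@d).round(1),"shift after turn",(M2.T@d).round(1))
E
python3 - <<'E'
from h import *
for n in ["scene","top"]:
    z=np.load(n+".npz"); P=z["P"]; x,y,h=P[...,0],P[...,1],P[...,2]
    q=P[(x>.48)&(x<.56)&(y>-.45)&(y<-.085)&(h>.028)&(h<.036)&((y<-.3)|(y>-.23))]
    vx,vy,x0,y0=cv2.fitLine(q[:,:2].astype(np.float32),cv2.DIST_HUBER,0,.001,.001).ravel()
    d=(q[:,0]-x0)*vy-(q[:,1]-y0)*vx
    print(n,len(q),np.degrees(np.arctan2(vy,vx)),"x at y=-.2615",x0+vx/vy*(-.2615-y0),np.percentile(d,[1,25,50,75,99]))
plan([.508,-.2615,.25],8)
E
```

```text
scene 397 -81.84252 x at y=-.2615 0.51200885 [-0.04884854 -0.00229799  0.0003068   0.00324675  0.00717048]
top 355 -81.53007 x at y=-.2615 0.5081214 [-4.94121612e-03 -2.46193212e-03  6.96101795e-05  2.38685790e-03
  4.94008868e-03]
pos [ 0.1708 -0.6012  0.2923] tooly -74.14 tilt [ 0.e+00 -1.e-04 -1.e+00] turn -82.14 shift now [ 417.2 -234.6   42.3] shift after turn [289.5 381.2  42.3]
```

>>> send_rows:
  deltas: "42 -23 4 0 0 0 0.7;42 -23 4 0 0 -5 0.7;0 0 0 0 0 -10 0.7;0 0 0 0 0 -10 0.7;0 0 0 0 0 -10 0.7;0 0 0 0 0 -10 0.7;0 0 0 0 0 -10 0.7;0 0 0 0 0 -10 0.7;0 0 0 0 0 -10 0.7;0 0 0 0 0 -7.4 0.7"

```text
time: 2.05
position: [0.2391, -0.534, 0.2843]
tool_rot: [0.653, 0.758, -0.0, 0.0]
ft_force: [-0.4, 0.8, 0.5]
grip_width: 0.0607
grip_force: 0.0
```

```bash
python3 - <<'E'
from h import *
plan([.509,-.2615,.21],8.3)
E
```

```text
pos [ 0.2391 -0.534   0.2843] tooly 8.52 tilt [ 0.e+00 -2.e-04 -1.e+00] turn 0.22 shift now [229.5 307.3  74.3] shift after turn [230.7 306.4  74.3]
```

>>> send_rows:
  deltas: "25 35 5 0 0 0.2 0.7;32 43 8 0 0 0 0.7;32 43 10 0 0 0 0.7;32 43 10 0 0 0 0.7;32 43 10 0 0 0 0.7;32 43 12 0 0 0 0.7;30 37 12 0 0 0 0.7;15 20 7 0 0 0 0.7;0 0 0 0 0 0 0.7"

```text
time: 3.18
position: [0.5115, -0.2615, 0.2097]
tool_rot: [0.654, 0.756, -0.0, -0.0]
ft_force: [-0.4, -0.4, 0.4]
grip_width: 0.061
grip_force: 0.0
```

```bash
python3 - <<'E'
from h import *
plan([.509,-.2615,.129],8.3)
c=cam("scene"); r=[q for q in robot.cut_out("scene","clip")]
save("s3.png",cv2.resize(c["image"][180:320,150:300],None,fx=4,fy=4,interpolation=cv2.INTER_CUBIC))
E
```

```text
pos [ 0.5115 -0.2615  0.2097] tooly 8.26 tilt [-7.e-04  6.e-04 -1.e+00] turn -0.04 shift now [ 0.3 -2.5 80.7] shift after turn [ 0.3 -2.5 80.7]
```

View pics/s3.png

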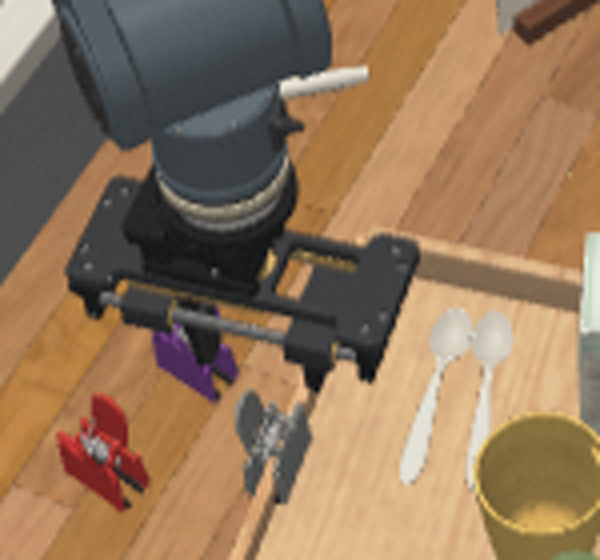

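>>> send_rows:
  deltas: "0 -2 15 0 0 0 0.7;0 0 22 0 0 0 0.7;0 0 20 0 0 0 0.7;0 0 14 0 0 0 0.7;0 0 8 0 0 0 0.7;0 0 2 0 0 0 0.7;0 0 0 0 0 0 0.7"

```text
time: 4.15
position: [0.5089, -0.2636, 0.1295]
tool_rot: [0.656, 0.755, 0.0, 0.0]
ft_force: [-0.3, -0.8, 0.0]
grip_width: 0.0608
grip_force: 0.0
```

```bash
python3 - <<'E'
from h import *
plan([.509,-.2615,.129],8.3)
c=cam("scene")
save("s4.png",cv2.resize(c["image"][210:320,150:280],None,fx=5,fy=5,interpolation=cv2.INTER_CUBIC))
E
```

```text
pos [ 0.5089 -0.2636  0.1295] tooly 8.06 tilt [ 5.e-04 -4.e-04 -1.e+00] turn -0.24 shift now [2.  0.4 0.5] shift after turn [2.  0.4 0.5]
```

View pics/s4.png

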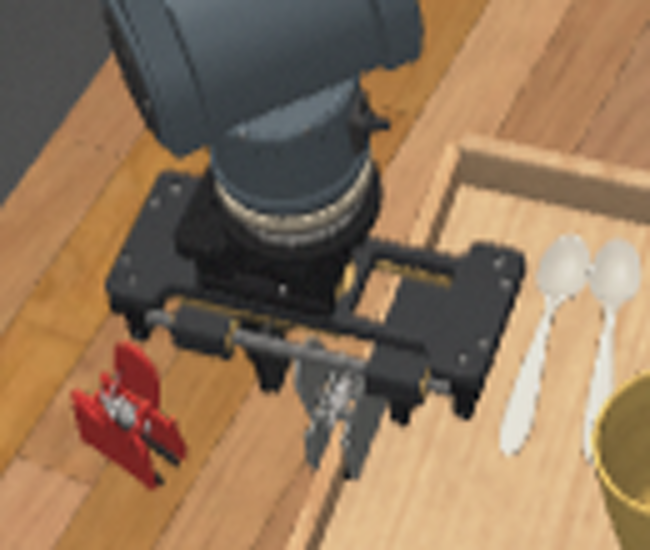

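>>> send_rows:
  deltas: "2 0 0 0 0 0 0.5;0 0 0 0 0 0 0.4;0 0 0 0 0 0 0.2;0 0 0 0 0 0 0;0 0 0 0 0 0 0;0 0 0 0 0 0 0;0 0 0 0 0 0 0"
  newtons: 27

```text
time: 5.08
position: [0.5084, -0.2614, 0.1292]
tool_rot: [0.656, 0.755, -0.0, -0.0]
ft_force: [1.0, 0.4, -1.2]
grip_width: 0.0256
grip_force: 27.0
```

>>> send_rows:
  deltas: "0 0 -3 0 0 0 0;0 0 -10 0 0 0 0;0 0 -20 0 0 0 0;0 0 -25 0 0 0 0;0 0 -30 0 0 0 0;0 0 -30 0 0 0 0;0 0 -20 0 0 0 0;0 0 -8 0 0 0 0;0 0 0 0 0 0 0"

```text
time: 6.2
position: [0.5084, -0.2614, 0.2758]
tool_rot: [0.656, 0.755, 0.0, 0.001]
ft_force: [-1.1, -0.1, 0.2]
grip_width: 0.0254
grip_force: 27.0
```

```bash
python3 - <<'E'
from h import *
plan([.46,.245,.275],26.1)
plan([.529,.3755,.275],26.1)
E
```

```text
pos [ 0.5084 -0.2614  0.2758] tooly 8.06 tilt [ 8.e-04 -6.e-04 -1.e+00] turn -18.04 shift now [5.082e+02 2.310e+01 4.000e-01] shift after turn [4.761e+02 1.793e+02 4.000e-01]
pos [ 0.5084 -0.2614  0.2758] tooly 8.06 tilt [ 8.e-04 -6.e-04 -1.e+00] turn -18.04 shift now [6.277e+02 1.097e+02 4.000e-01] shift after turn [5.629e+02 2.987e+02 4.000e-01]
```

>>> send_rows:
  deltas: "20 3 0 0 0 0 0;35 6 0 0 0 0 0;48 8 0 0 0 0 0;48 8 0 0 0 0 0;48 8 0 0 0 0 0;48 8 0 0 0 0 0;48 8 0 0 0 0 0;48 8 0 0 0 0 0;48 8 0 0 0 0 0;48 8 0 0 0 0 0"

```text
time: 7.45
position: [0.5174, 0.186, 0.2741]
tool_rot: [0.655, 0.755, -0.001, -0.001]
ft_force: [0.3, -0.5, -0.1]
grip_width: 0.0256
grip_force: 27.0
```

>>> send_rows:
  deltas: "48 9 0 0 0 0 0;48 9 0 0 0 0 0;40 9 0 0 0 0 0;30 6 0 0 0 0 0;15 3 0 0 0 0 0;0 0 0 0 0 -5 0;0 0 0 0 0 -8 0;0 0 0 0 0 -5 0;0 0 0 0 0 0 0"

```text
time: 8.57
position: [0.5286, 0.3673, 0.2745]
tool_rot: [0.53, 0.848, -0.001, -0.001]
ft_force: [-0.4, -0.4, 0.4]
grip_width: 0.0258
grip_force: 27.0
```

```bash
cat > m.py <<'E'
from h import *
import sys
np.set_printoptions(precision=4,suppress=True)
plan([.5295,.3755,.211],26.1)
o=robot.get_obs(); a=np.radians(26.1); n_=np.array([np.cos(a),np.sin(a)]); e=np.array([-n_[1],n_[0]])
for n in ["scene","top"]:
    c=cam(n); P=c["P"]; D=P[...,:2]-o["position"][:2]; s=D@n_; t=D@e; h=P[...,2]; z=o["position"][2]
    save(f"{n}_{sys.argv[1]}.png",c["image"])
    ok=(abs(s)<.035)&(abs(t)<.027)&(h>z-.125)&(h<z-.071)&(h>.135)
    for l,k in (("clip",ok),("card",(abs(s)<.05)&(abs(t)<.1)&(h>.1)&(h<.125))):
        if k.sum()>3: print(n,l,k.sum(),"s",np.percentile(s[k],[1,10,50,90,99]),"t",t[k].min(),t[k].max(),"z",h[k].min(),h[k].max())
    globals()[n]=c
a=scene["image"]; 
E
python3 m.py a; python3 -c "
import cv2;a=cv2.imread('pics/scene_a.png')[60:180,250:380];cv2.imwrite('pics/a1.png',cv2.resize(a,None,fx=5,fy=5,interpolation=2))"
```

```text
pos [0.5286 0.3673 0.2745] tooly 25.98 tilt [-0.0019 -0.001  -1.    ] turn -0.12 shift now [ 7.   4.5 63.5] shift after turn [ 7.   4.5 63.5]
scene clip 122 s [-0.0175 -0.0161 -0.0023  0.0154  0.0199] t -0.0268989038197466 0.02647279749311174 z 0.158057815672814 0.20351425580626858
scene card 53 s [0.0037 0.0042 0.005  0.007  0.0079] t -0.06852890548231479 0.07219371492337716 z 0.10022190840567623 0.12440100332086261
top clip 96 s [-0.0189 -0.0172 -0.0103  0.0132  0.0183] t -0.02530939508848478 0.005256173050595098 z 0.15515775120394523 0.2035250997911377
top card 57 s [0.0016 0.0021 0.0031 0.0047 0.0053] t -0.06622095909642438 -0.008990011200241699 z 0.10048494046146762 0.12170933714806918
```

View pics/a1.png

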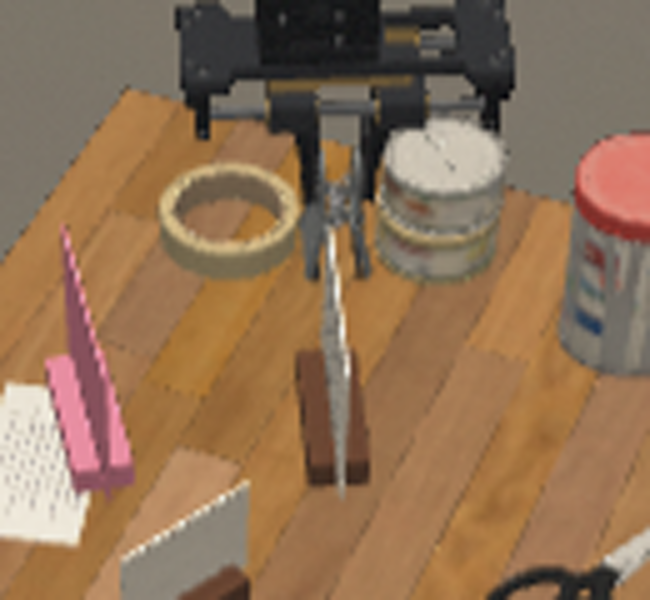

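>>> send_rows:
  deltas: "6 3.6 0 0 0 0 0;0 0 10 0 0 0 0;0 0 14 0 0 0 0;0 0 7 0 0 0 0;0 0 0 0 0 0 0;0 0 0 0 0 0 0"

```text
time: 9.43
position: [0.5302, 0.3748, 0.2443]
tool_rot: [0.53, 0.848, 0.0, 0.0]
ft_force: [-0.0, 0.2, -1.0]
grip_width: 0.0255
grip_force: 27.0
```

```bash
python3 m.py b; python3 -c "
import cv2;a=cv2.imread('pics/scene_b.png')[80:170,270:370];cv2.imwrite('pics/b1.png',cv2.resize(a,None,fx=6.5,fy=6.5,interpolation=2))"
```

```text
pos [0.5302 0.3748 0.2443] tooly 26.05 tilt [ 0.0003  0.0002 -1.    ] turn -0.05 shift now [ 1.  -0.3 33.3] shift after turn [ 1.  -0.3 33.3]
scene clip 104 s [-0.0175 -0.015  -0.0013  0.0159  0.0204] t -0.026876966749580514 0.026309262236423124 z 0.13558853341367733 0.17295553175928002
scene card 48 s [-0.001  -0.0006  0.0005  0.0024  0.0029] t -0.07398202100162671 0.061200725623306695 z 0.10022583587263377 0.12253529656150627
top clip 63 s [-0.0183 -0.0164 -0.0111  0.013   0.0188] t -0.02506405005576857 0.002252917625013638 z 0.13520029102369543 0.17222542416577533
top card 55 s [-0.0029 -0.0024 -0.0016 -0.0001  0.0004] t -0.07182269190214499 -0.01527079772753055 z 0.10083482860324298 0.12046790221239505
```

View pics/b1.png

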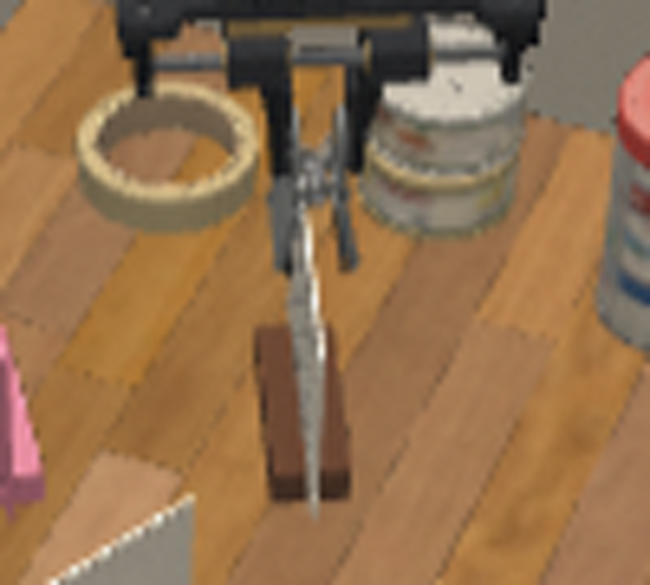

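>>> send_rows:
  deltas: "1 -0.4 3 0 0 0 0;0 0 6 0 0 0 0;0 0 8 0 0 0 0;0 0 7 0 0 0 0;0 0 5 0 0 0 0;0 0 3 0 0 0 0;0 0 1 0 0 0 0;0 0 0 0 0 0 0;0 0 0 0 0 0 0;0 0 0 0 0 0 0"

```text
time: 10.78
position: [0.5293, 0.3755, 0.2115]
tool_rot: [0.529, 0.848, 0.0, 0.0]
ft_force: [0.2, -0.2, -0.7]
grip_width: 0.0256
grip_force: 27.0
```

```bash
python3 m.py c; python3 -c "
import cv2;a=cv2.imread('pics/scene_c.png')[80:170,270:370];cv2.imwrite('pics/c1.png',cv2.resize(a,None,fx=6.5,fy=6.5,interpolation=2))"
```

```text
pos [0.5293 0.3755 0.2115] tooly 26.06 tilt [ 0.0004  0.0002 -1.    ] turn -0.04 shift now [-0.1  0.2  0.5] shift after turn [-0.1  0.2  0.5]
scene clip 30 s [-0.0106 -0.0071  0.0027  0.0109  0.019 ] t -0.02679955358790156 0.016354434922181214 z 0.13509642587036957 0.1403961722870726
scene card 94 s [-0.0177 -0.0159  0.0006  0.0173  0.0195] t -0.07513015137095747 0.07421680022677697 z 0.10026335783880487 0.12484476691936737
top clip 10 s [-0.0088 -0.0088  0.0082  0.0095  0.0112] t -0.024831427108984186 0.0033104847807371245 z 0.13505392183170123 0.14039365859782013
top card 95 s [-0.0186 -0.0153 -0.0013  0.0117  0.017 ] t -0.0725466729182924 -0.005499754163659335 z 0.10043482260689489 0.12298984806556033
```

View pics/c1.png

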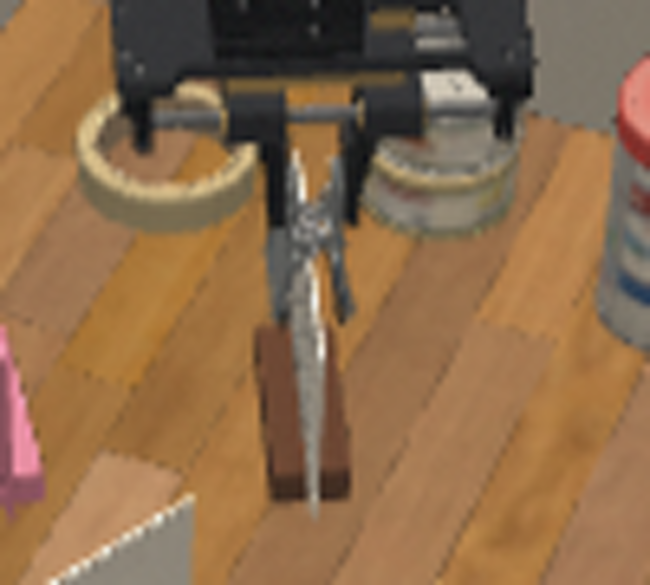

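The picture shows the open jaws on both sides of the brown stand's card, with lips at about (280,318) and (348,315). The stand hasn't moved and the measured force is near zero, so I'm handing in.

```bash
python3 -c "
from rig import robot
print(robot.hand_in())"
```

```text
the job is handed in; nothing more can be done
None
```

The grey clip is squeezed fully open over the middle of the larger card's top edge, with one jaw on each side and the edge about half way up into the mouth; no contact with the card showed in the last picture or force reading, and the job was handed in at about 11 s with no verdict returned.

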